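# Load the finishing jig and hold its cover down on the pin

### The arm

A 6-joint arm with a two-finger parallel gripper is mounted at the origin on the work surface. World frame = base frame: x ahead of the robot, y to its left, z up, the work surface at z = 0. Lengths are in m, angles in rad, forces in N, time in s.
With the tool pointing down it reaches from about 0.35 to 0.775 m from the base axis. Payload 5.5 kg.
Tool frame: the origin (TCP) lies at the very end of the fingers, on their centre line; the grasp point (between the pads) lies env.grasp_offset behind it (env.grasp_offset is the distance from the TCP to the grasp point, in m); x points along the fingers, y is the direction in which the jaws open and shut, and the axes are right-handed (so a half turn about x gives the same grasp; the last joint's range is limited). The gripper opens to 85 mm and grips with 20 to 120 N. Pads are 22 mm wide; open, the fingers measure 114 mm over their backs; the gripper's body (76 mm by 85 mm) begins 54 mm behind the grasp point. The pads swing forward as they close: fully open they stand 13 mm farther back than shut.
Start: joints at [-1.44, 0.313, 0.046, 1.304, 0, 1.431], TCP at [0.154, -0.554, 0.231] pointing down, gripper open.
Joint ranges: [-2.76, 2.76], [-0.86, 1.69], [-1.03, 1.26], [-2.2, 2.34], [-1.47, 1.5], [-3.14, 3.14]. Speed limits (rad/s): [2.57, 2.57, 3.14, 3.14, 3.14, 3.14].

### API

Orientations are given as a unit quaternion [w, x, y, z].
In Python, from workcell import get_state, viewer, job, env gives the robot as it stands.
- The arm moves only by the tool send_rows, never from a script. Its argument "plan" is a list of rows, each a list of 6 numbers: the shift along the tool's x, y, z in mm, then the turn, a rotation vector about the tool's x, y, z in degrees. A call has exactly 10 rows; each row is the pose to reach, as a shift and turn from the pose commanded when the call began, along the tool's axes at that moment; what a row does not reach only later rows make up. A row lasts 1/8 s, in which the tool goes at most 62.5 mm and 10.7 degrees, less where a joint would pass 70% of its speed; a pose out of reach is approached as far as the arm can. A call with a gripper value outside its range is refused whole. "claw" is the finger opening in mm, from 0 to 85.4, set as the call begins (left out, the last holds). The fingers move at their own pace and stop on an object; "newtons" is the grip in N (left out, the last holds). Time passes only in rows, so rows that repeat a pose let the fingers close, or fill a call up. It gives the time, the measured TCP pose, the force and the opening at its end, in the units of the state.
- get_state(): the state, without advancing time (a new reading comes with each control period).
- viewer.read_camera(name): name is "scene" or "top" or "wrist"; returns a dict with "frame" (400x640x3 uint8, blue, green, red), "mtx" (3x3 intrinsics, pixels), "rvec" (rotation vector, rad) and "tvec" (3), from world to camera coordinates, as OpenCV has them. Camera axes: x right, y down, z forward; pixel columns grow to the right and rows downward; lengths in m; the calibration is good to about 2 mm. A picture is of the moment at which its call begins. There is no depth.
- job.hand_in(): hands the job in, once; it reports no verdict.
The state is a dict: "clock": time; "joint_pos": joint angles; "qvel": joint speeds; "tau": joint torques, N m; "tcp_pos": TCP position; "orientation": TCP orientation; "wrist_force": force on the tool from outside, world axes, zero at the start; "ft_torque": the same for the moment, N m; "finger_gap": finger opening in m.
Only numpy, scipy, OpenCV 4.12 (cv2) and the standard library are available. Lean on these libraries where they do the work, as an engineer would, in place of code of your own. Each camera call takes 0.05 s, during which the arm holds its last target.

### The job

Stand the two loose cast finials upright in the two empty cells of the blue jig, one in each, leaving the two already in it in their cells. Then take the clamping cover by its black grip, set it square on the jig so that the blind hole underneath drops over the brass locating pin, press it all the way down against the sprung red rails, and finish while still holding it pressed down, without letting go. Do not knock over or shift anything else on the bench.

Things in the scene. Friction and masses are not known exactly. Their poses are not given: they have to be found in the camera images.
- jig: Blue finishing jig, fixed, 150 mm (x) by 219 mm over the rails (y), turned up to 20 degrees. Origin: centre of its underside on the bench, z up. 2 x 2 cells, open above: floors 10 mm, wall tops 28 mm above the bench. At each y end (100 mm from the middle) a blue end board, 10 mm thick, top 74 mm above the bench; over it a red sprung rail (see joint rails). Pin in the middle.
- rails (a joint): How far the two red rails are pressed straight down (they move together): 0 free, 0.008 m against the stop. Sprung: about 8 N starts them, 13 N at the bottom; the cover's weight alone does not. Each lies along jig x, 22 mm wide, 87.5 to 109.5 mm either side of the middle, top 90 mm above the bench when free, 82 mm when fully down.
- pin_tip (a point): Tip of the brass locating pin, upright in the middle of the jig, 98 mm above the bench, so 8 mm above the free rails. Pin 14 mm diameter, its last 4 mm tapering to 7 mm. Fixed; it does not move with the rails.
- cell_a (a point): Middle of the floor of an empty cell, at jig x -36 mm, y +43.5 mm, 10 mm above the bench. The jig is square to it: same axes as the jig. The clear floor of the cell is 66 mm (jig x) by 81 mm (jig y); cell walls rise 18 mm above the floor.
- cell_b (a point): Middle of the floor of the other empty cell, at jig x +36 mm, y -43.5 mm, 10 mm above the bench. The jig is square to it: same axes as the jig. The clear floor of the cell is 66 mm (jig x) by 81 mm (jig y); cell walls rise 18 mm above the floor.
- cell_c (a point): Middle of the floor of a cell that already holds a finial, at jig x +36 mm, y +43.5 mm, 10 mm above the bench. The jig is square to it: same axes as the jig. The clear floor of the cell is 66 mm (jig x) by 81 mm (jig y); cell walls rise 18 mm above the floor.
- cell_d (a point): Middle of the floor of the other cell that already holds a finial, at jig x -36 mm, y -43.5 mm, 10 mm above the bench. The jig is square to it: same axes as the jig. The clear floor of the cell is 66 mm (jig x) by 81 mm (jig y); cell walls rise 18 mm above the floor.
- cover: Clamping cover, 0.42 kg, lying flat: aluminium plate 90 mm (x) by 214 mm (y), 6 mm thick; steel bush block 56 x 56 mm on its middle, top at 20 mm; black grip above it. Origin: centre of the underside, z up, where the blind pin hole opens (17 mm diameter, 2 mm chamfer, 20 mm deep, unseen from above). Seated: y along jig y (either way round), ends on the red rails, underside on their tops.
- cover_grip (a point): Middle of the cover's black bar grip, 39 mm above the cover's underside, over its centre. The bar is 20 mm wide (cover x), 64 mm long (cover y) and reaches from 20 to 58 mm above the underside.
- finial_1: Cast copper-coloured finial, upright, 58 mm tall, 0.22 kg: round foot 36 mm diameter (10 mm high), narrow neck, plain round barrel 28 mm diameter from 23 to 49 mm above its underside (grip here), pointed top. Origin: centre of its underside, z up. Starts loose on the bench.
- finial_2: Cast copper-coloured finial, upright, 58 mm tall, 0.22 kg: round foot 36 mm diameter (10 mm high), narrow neck, plain round barrel 28 mm diameter from 23 to 49 mm above its underside (grip here), pointed top. Origin: centre of its underside, z up. Starts loose on the bench.
- finial_3: Cast copper-coloured finial, upright, 58 mm tall, 0.22 kg: round foot 36 mm diameter (10 mm high), narrow neck, plain round barrel 28 mm diameter from 23 to 49 mm above its underside (grip here), pointed top. Origin: centre of its underside, z up. Starts in cell_c of the jig, to be left there.
- finial_4: Cast copper-coloured finial, upright, 58 mm tall, 0.22 kg: round foot 36 mm diameter (10 mm high), narrow neck, plain round barrel 28 mm diameter from 23 to 49 mm above its underside (grip here), pointed top. Origin: centre of its underside, z up. Starts in cell_d of the jig, to be left there.
- wax_tin: Bystander, leave alone: closed round tin with a yellow label, 72 mm diameter, 75 mm tall. Origin: on its underside.
- flap_disc: Bystander, leave alone: orange abrasive disc, 100 mm diameter, 15 mm thick, lying flat. Origin: on its underside.
- wood_brush: Bystander, leave alone: hand brush lying on the bench. Origin: on its underside.
- spanner: Bystander, leave alone: steel spanner lying on the bench. Origin: on its underside.
- bolt_cup: Bystander, leave alone: open steel cup, 76 mm diameter, 80 mm tall. Origin: on its underside.
- plaque: Bystander, leave alone: heavy cast plaque lying flat, 110 x 240 mm, 18 mm thick. Origin: on its underside.
- medallion: Bystander, leave alone: round cast medallion lying flat, 120 mm diameter, up to 21 mm thick. Origin: on its underside.
Mind the look-alikes: they are no part of the job. Leave any turquoise or white look-alike of the finial_2 alone.

How it is judged:
On the way:
1. all four finials stand upright, one in each cell of the jig, and the robot has let go of them ((((horizontal distance between finial_1 and cell_a below 0.028 m and z of finial_1 in the frame of cell_a below 0.004 m) and (horizontal distance between finial_2 and cell_b below 0.028 m and z of finial_2 in the frame of cell_b below 0.004 m)) or ((horizontal distance between finial_1 and cell_b below 0.028 m and z of finial_1 in the frame of cell_b below 0.004 m) and (horizontal distance between finial_2 and cell_a below 0.028 m and z of finial_2 in the frame of cell_a below 0.004 m))) and horizontal distance between finial_3 and cell_c below 0.028 m and z of finial_3 in the frame of cell_c below 0.004 m and horizontal distance between finial_4 and cell_d below 0.028 m and z of finial_4 in the frame of cell_d below 0.004 m and angle between each of finial_1, finial_2, finial_3, finial_4's own z axis and vertical below 0.12 rad and contact force between the fingers and finial_1 below 0.1 N and contact force between the fingers and finial_2 below 0.1 N), for 0.2 s.
At the end, for the whole second after the job is handed in: A finial upright on the floor of each cell (within 28 mm of its middle); cover over the pin (3 mm), level (3 deg), square to the jig (7 deg), rails pressed at least 5.5 mm of their 8, still; the robot bears on the cover with over 3 N and no bystander or finial touches it ((((horizontal distance between finial_1 and cell_a below 0.028 m and z of finial_1 in the frame of cell_a below 0.004 m) and (horizontal distance between finial_2 and cell_b below 0.028 m and z of finial_2 in the frame of cell_b below 0.004 m)) or ((horizontal distance between finial_1 and cell_b below 0.028 m and z of finial_1 in the frame of cell_b below 0.004 m) and (horizontal distance between finial_2 and cell_a below 0.028 m and z of finial_2 in the frame of cell_a below 0.004 m))) and horizontal distance between finial_3 and cell_c below 0.028 m and z of finial_3 in the frame of cell_c below 0.004 m and horizontal distance between finial_4 and cell_d below 0.028 m and z of finial_4 in the frame of cell_d below 0.004 m and angle between each of finial_1, finial_2, finial_3, finial_4's own z axis and vertical below 0.12 rad and horizontal distance between cover and pin_tip below 0.003 m and z of cover in the frame of jig below 0.0865 m and angle between cover's own z axis and vertical below 0.05 rad and angle between the y axis of cover and the y axis of jig, either way round below 0.12 rad and value of joint rails above 0.0055 m and contact force between any of the fingers, the arm and cover above 3 N and contact force between cover and jig above 5 N and linear speed of cover below 0.01 m/s and contact force between cover and wax_tin below 0.1 N and contact force between cover and flap_disc below 0.1 N and contact force between cover and wood_brush below 0.1 N and contact force between cover and spanner below 0.1 N and contact force between cover and bolt_cup below 0.1 N and contact force between cover and plaque below 0.1 N and contact force between cover and medallion below 0.1 N and contact force between cover and finial_1 below 0.1 N and contact force between cover and finial_2 below 0.1 N and contact force between cover and finial_3 below 0.1 N and contact force between cover and finial_4 below 0.1 N); the arm keeps its last pose, push and grip.
It fails at once if a bystander on the bench is moved more than 25 mm (distance of any of wax_tin, flap_disc, wood_brush, spanner, bolt_cup, plaque, medallion from where it was at the start of the episode above 0.025 m).
It fails at once if a finial already in the jig is tipped over (angle between any of finial_3, finial_4's own z axis and vertical above 0.5 rad).
It also fails if it takes over 72 s, if anything falls off the work surface, if the arm or the gripper's body presses on something with over 40 N, if the wrist force passes 120 N, or if a joint passes its speed limit or range.

## Working session

There is one attempt and no reset: what is moved stays moved. The work goes in short steps, Python scripts to look and compute and a tool call to move; the robot and the scene stay as the last step left them, time stands still between calls to the robot, and variables do not carry over. Pictures are saved under pics/ and viewed, and the job is handed in when it is done.

Besides the shell and the picture viewer there is one more tool, called after "Call:" as a command line: name --pt "numbers of a row" for each row, then --argument value for the rest. send_rows: Moves the arm, as the interface text tells. Its arguments: {"type":"object","properties":{"plan":{"type":"array"},"claw":{"type":"number"},"newtons":{"type":"number"}},"required":["plan"]}

```bash
mkdir -p pics; ls; cat > h.py <<'E'
import cv2,numpy as np
from workcell import get_state,viewer,job,env
from scipy.spatial.transform import Rotation as R
def cam(n,save=None):
    d=viewer.read_camera(n)
    if save: cv2.imwrite('pics/'+save,d['frame'])
    return d
def ray(d,px,z):
    Rm=cv2.Rodrigues(np.array(d['rvec'],float))[0];t=np.array(d['tvec'],float).ravel()
    c=-Rm.T@t
    v=Rm.T@np.linalg.inv(d['mtx'])@np.array([px[0],px[1],1.])
    return c+v*(z-c[2])/v[2]
def proj(d,P):
    return cv2.projectPoints(np.array(P,float).reshape(-1,3),np.array(d['rvec'],float),np.array(d['tvec'],float),np.array(d['mtx'],float),None)[0].reshape(-1,2)
E
python3 - <<'E'
from h import *
s=get_state();print(s);print(env.grasp_offset)
for n in('scene','top','wrist'):
    d=cam(n,n+'0.png');Rm=cv2.Rodrigues(np.array(d['rvec'],float))[0];print(n,-Rm.T@np.array(d['tvec']).ravel(),d['mtx'][0][0])
E
```

```text
pics
{'clock': 0.0, 'joint_pos': array([-1.43959908e+00,  3.13992570e-01,  4.49728068e-02,  1.30363117e+00,
        2.41835290e-05,  1.43121343e+00]), 'qvel': array([-0.00044225,  0.00042779,  0.0018843 , -0.00079381,  0.00129787,
        0.00097199]), 'tau': array([ 2.83234685e-04, -4.80629110e+01,  2.98531008e+01,  1.94560160e-02,
       -2.48688120e-04, -5.31401952e-06]), 'tcp_pos': array([ 0.15374055, -0.55351919,  0.23041083]), 'orientation': array([ 0.09478732,  0.70064687,  0.09609864, -0.70062428]), 'wrist_force': array([0.48836097, 0.78067726, 0.5873735 ]), 'ft_torque': array([-0.02583615, -0.06572288, -0.01243049]), 'finger_gap': 0.08518085328670078}
0.0187
scene [ 1.04971283 -0.83935693  1.06005734] 460.01965555784045
top [ 0.37678804 -0.01504714  1.56075281] 385.6896663926657
wrist [ 0.22283035 -0.53495378  0.37309726] 295.9363869280869
```

View pics/scene0.png

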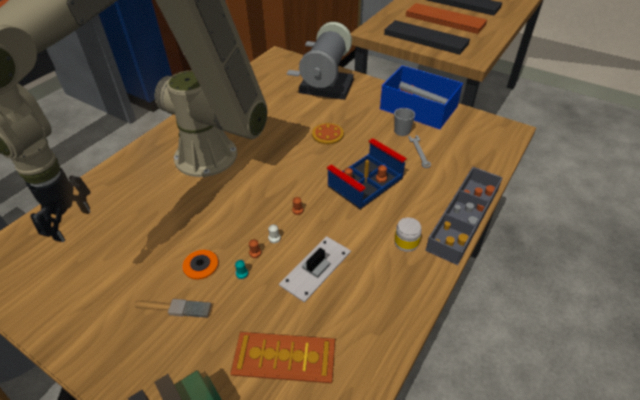

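View pics/top0.png

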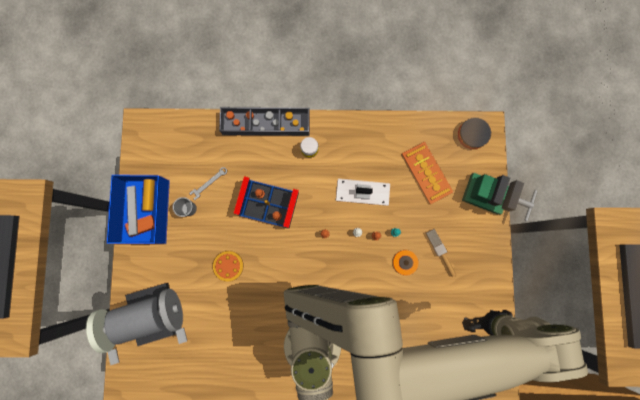

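View pics/wrist0.png

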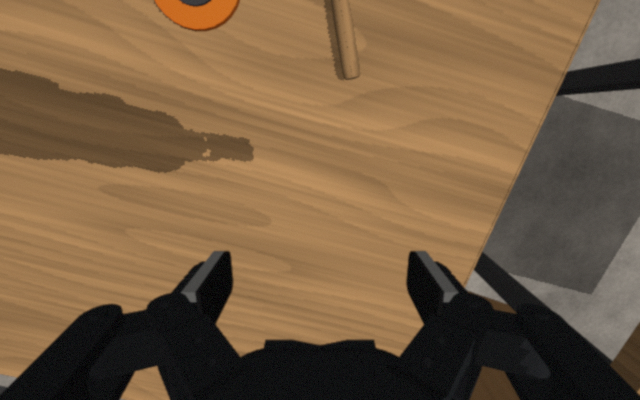

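Candidates for loose finials (top view): copper (325,234), white (358,233, no), copper (376,236), turquoise (396,232, no). The copper ones at (268,193) and (276,215) are already in the jig, and the small copper pieces in the bin at (230,115) are not part of the job. I choose (325,234) and (376,236), and check them in one crop.

```bash
python3 - <<'E'
from h import *
d=cam('top');f=d['frame']
cv2.imwrite('pics/c0.png',cv2.resize(f[160:260,225:425],None,fx=4,fy=4,interpolation=cv2.INTER_CUBIC))
hsv=cv2.cvtColor(f,cv2.COLOR_BGR2HSV)
def comps(m,amin,roi):
    mm=np.zeros_like(m);x0,y0,x1,y1=roi;mm[y0:y1,x0:x1]=m[y0:y1,x0:x1]
    n,l,st,c=cv2.connectedComponentsWithStats(mm)
    for i in range(1,n):
        if st[i,4]>=amin: print(st[i],c[i])
m=cv2.inRange(hsv,(0,120,40),(12,230,255));print('red');comps(m,20,(225,160,425,260))
for p in [(325,234),(358,233),(376,236),(396,232)]:print(p,hsv[p[1],p[0]],ray(d,p,.04))
m=cv2.inRange(hsv,(0,0,150),(179,50,255));print('white');comps(m,20,(225,160,425,260))
s=cam('scene');g=s['frame'];cv2.imwrite('pics/c1.png',cv2.resize(g[130:310,180:420],None,fx=3.2,fy=3.2,interpolation=cv2.INTER_CUBIC))
E
```

```text
red
[405 160  20  35 253] [416.66007905 173.23715415]
[233 176  17  40  76] [238.89473684 194.80263158]
[255 189  10   9  73] [259.39726027 193.15068493]
[284 188  15  40  80] [292.925  206.8375]
[288 193   5  16  21] [289.47619048 200.19047619]
[272 211  10  10  73] [276.56164384 215.47945205]
[283 210   5  14  20] [284.95 216.7 ]
[321 230   8   8  52] [324.40384615 233.38461538]
[372 232   9   8  57] [375.78947368 235.38596491]
[229 255   8   5  27] [232.11111111 257.40740741]
(325, 234) [ 10 194 183] [ 0.43161943 -0.04733664  0.04      ]
(358, 233) [ 23  24 210] [ 0.43629739 -0.17719367  0.04      ]
(376, 236) [ 10 192 162] [ 0.42494323 -0.24795144  0.04      ]
(396, 232) [ 87 182 139] [ 0.44109886 -0.32699909  0.04      ]
white
[336 179  54  26 943] [362.97348887 191.95864263]
[355 229   7   7  38] [358.10526316 231.84210526]
```

View pics/c0.png

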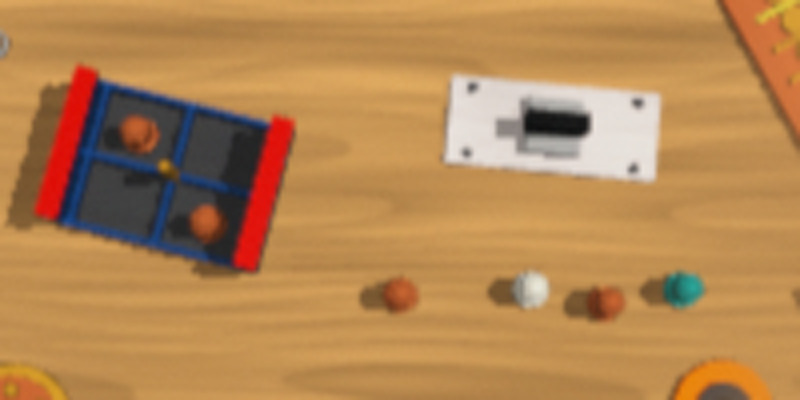

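View pics/c1.png

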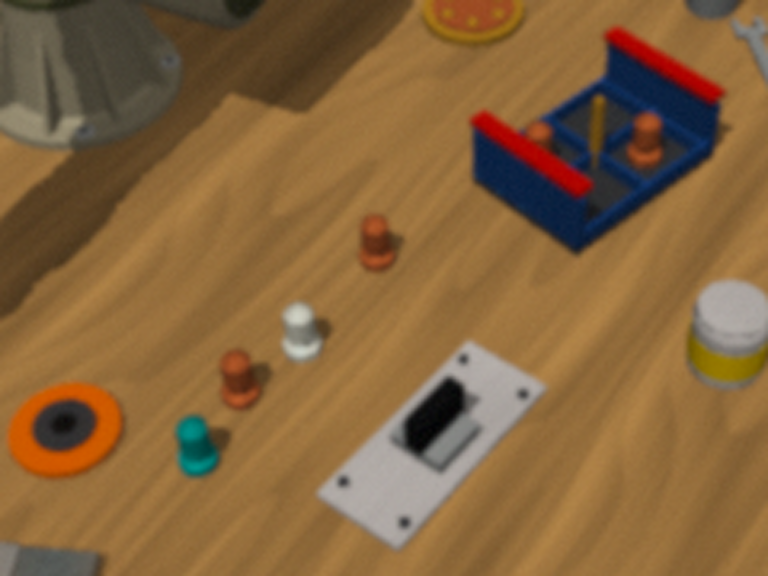

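```bash
cat >> h.py <<'E'
def redmask(f):
    h=cv2.cvtColor(f,cv2.COLOR_BGR2HSV)
    m=cv2.inRange(h,(0,225,90),(5,255,255))|cv2.inRange(h,(175,225,90),(179,255,255))
    return m
def rails(d,z=.09):
    cs,_=cv2.findContours(redmask(d['frame']),cv2.RETR_EXTERNAL,cv2.CHAIN_APPROX_NONE)
    cs=sorted([c for c in cs if cv2.contourArea(c)>60],key=cv2.contourArea)[-2:]
    out=[]
    for c in cs:
        W=np.array([ray(d,p,z)[:2] for p in c[:,0,:]],np.float32)*1000
        out.append(cv2.minAreaRect(W))
    return out
def Rdown(yaw):
    # tool x down, tool y along (cos yaw, sin yaw,0)
    x=np.array([0,0,-1.]);y=np.array([np.cos(yaw),np.sin(yaw),0]);return np.column_stack([x,y,np.cross(x,y)])
def cur():
    s=get_state();q=s['orientation'];return np.array(s['tcp_pos']),R.from_quat([q[1],q[2],q[3],q[0]]).as_matrix(),s
def delta(p,yaw,p0=None,R0=None):
    if p0 is None: p0,R0,_=cur()
    Rt=min((Rdown(yaw),Rdown(yaw+np.pi)),key=lambda A:R.from_matrix(R0.T@A).magnitude())
    return R0.T@(np.array(p)-p0)*1000, R.from_matrix(R0.T@Rt).as_rotvec(degrees=True)
E
python3 - <<'E'
from h import *
np.set_printoptions(precision=4,suppress=True)
p,R0,s=cur();print(R0)
for n in('top','scene'):
    d=cam(n)
    for r in rails(d):print(n,r)
d=cam('top');f=d['frame']
hsv=cv2.cvtColor(f,cv2.COLOR_BGR2HSV)
m=cv2.inRange(hsv,(0,0,140),(179,60,255));m[:, :330]=0;m[:,396:]=0;m[:172]=0;m[212:]=0
W=np.array([ray(d,q[::-1],.006)[:2]*1000 for q in np.argwhere(m)],np.float32);print('cover',cv2.minAreaRect(W))
m=cv2.inRange(hsv,(0,0,0),(179,255,50));m[:, :345]=0;m[:,380:]=0;m[:178]=0;m[205:]=0
W=np.array([ray(d,q[::-1],.058)[:2]*1000 for q in np.argwhere(m)],np.float32);print('grip',cv2.minAreaRect(W))
for q in [(324.4,233.4),(375.8,235.4)]: print(ray(d,q,.04))
E
```

```text
[[-0.0001  0.2675 -0.9636]
 [ 0.0008 -0.9636 -0.2675]
 [-1.     -0.0008 -0.0001]]
top ((529.3817749023438, 86.6962890625), (18.3413028717041, 143.53103637695312), 75.9150390625)
top ((577.2086791992188, 276.71875), (20.225418090820312, 144.95960998535156), 75.79644775390625)
scene ((577.4038696289062, 273.7143249511719), (23.59627914428711, 148.32229614257812), 76.49136352539062)
scene ((530.7457885742188, 85.18505859375), (25.458608627319336, 146.58255004882812), 75.92860412597656)
cover ((605.9627075195312, -201.2974853515625), (214.14724731445312, 89.9798583984375), 85.1170425415039)
grip ((603.0321655273438, -197.89002990722656), (59.577850341796875, 18.9464111328125), 83.96534729003906)
[ 0.434 -0.045  0.04 ]
[ 0.4273 -0.2472  0.04  ]
```

```bash
python3 - <<'E'
from h import *
np.set_printoptions(precision=1,suppress=True)
print(delta([.427,-.247,.2],0))
E
```

```text
(array([  31.2, -222.7, -345.4]), array([-74.5,  -0. ,   0. ]))
```

Call:
send_rows --pt "3 -22 -35 -7 0 0" --pt "6 -50 -75 -17 0 0" --pt "10 -78 -120 -27 0 0" --pt "15 -108 -165 -37 0 0" --pt "20 -138 -210 -47 0 0" --pt "25 -168 -255 -57 0 0" --pt "28 -195 -300 -66 0 0" --pt "31 -212 -330 -72 0 0" --pt "31 -223 -345 -74.5 0 0" --pt "31 -223 -345 -74.5 0 0" --claw 60 --newtons 40

```text
clock: 1.65
tcp_pos: [0.4272, -0.246, 0.2003]
orientation: [0.501, 0.499, 0.501, -0.499]
wrist_force: [-0.5, -0.2, -0.0]
finger_gap: 0.06
```

```bash
python3 - <<'E'
from h import *
np.set_printoptions(precision=4,suppress=True)
p,R0,s=cur();print(p,R0,s['finger_gap'],s['joint_pos'],s['wrist_force'])
cam('wrist','w1.png')
E
```

```text
[ 0.4272 -0.246   0.2003] [[-0.0001  1.      0.0025]
 [-0.0001  0.0025 -1.    ]
 [-1.     -0.0001  0.0001]] 0.05997690165702822 [-0.6854  0.1672 -0.2209  1.1827 -0.0001  0.8829] [-0.5349 -0.233  -0.0146]
```

View pics/w1.png

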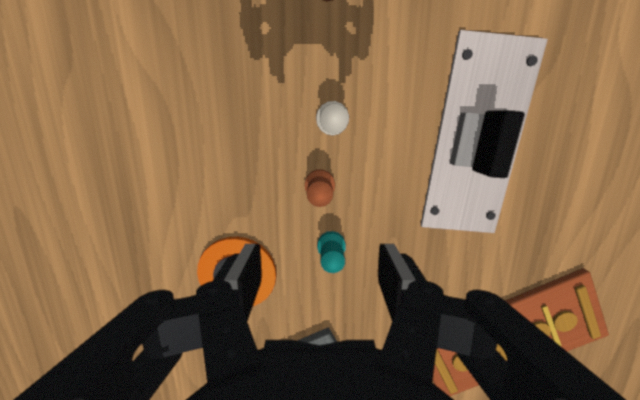

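```bash
cat >> h.py <<'E'
def copper(d,roi):
    h=cv2.cvtColor(d['frame'],cv2.COLOR_BGR2HSV);m=cv2.inRange(h,(3,110,40),(13,235,255))
    x0,y0,x1,y1=roi;mm=np.zeros_like(m);mm[y0:y1,x0:x1]=m[y0:y1,x0:x1]
    mm=cv2.morphologyEx(mm,cv2.MORPH_OPEN,np.ones((3,3)))
    n,l,st,c=cv2.connectedComponentsWithStats(mm);i=1+np.argmax(st[1:,4]);return st[i],c[i]
def fbox(d,xy,z0=0):
    t=np.linspace(0,2*np.pi,40);P=[]
    for r,z in[(.018,0),(.018,.01),(.014,.023),(.014,.049),(0.003,.058)]:
        P+= [[xy[0]+r*np.cos(a),xy[1]+r*np.sin(a),z0+z] for a in t]
    q=proj(d,P);return np.r_[q.min(0),q.max(0)]
def fitf(d,st,z0=0,xy=None):
    b=np.r_[st[:2],st[:2]+st[2:4]-1].astype(float); xy=np.array(ray(d,(b[:2]+b[2:])/2,z0+.03)[:2])
    for _ in range(5):  # centre of bounding box by Newton
        e=b-fbox(d,xy,z0);g=(e[:2]+e[2:])/2
        J=np.column_stack([(lambda k:(fbox(d,xy+k,z0)-fbox(d,xy-k,z0)))(k)for k in(np.array([1e-3,0]),np.array([0,1e-3]))])/2e-3
        J=(J[:2]+J[2:])/2;xy=xy+np.linalg.solve(J,g)
    return xy,b-fbox(d,xy,z0)
E
python3 - <<'E'
from h import *
np.set_printoptions(precision=4,suppress=True)
d=cam('wrist');st,c=copper(d,(290,150,350,215));print(st,c,fitf(d,st))
d=cam('top')
for roi in[(366,222,386,246),(315,222,335,246)]:
    st,c=copper(d,roi);print(st,fitf(d,st))
d=cam('scene')
for roi in[(245,230,265,260),(288,190,308,218)]:
    st,c=copper(d,roi);print(st,fitf(d,st))
E
```

```text
[305 169  31  37 931] [319.9495 186.6337] (array([ 0.4283, -0.2525]), array([ 0.5985,  1.2783, -0.5985, -1.2783]))
[372 232   8   8  58] (array([ 0.428, -0.25 ]), array([ 1.4529,  1.0227, -1.4529, -1.0227]))
[321 230   8   8  59] (array([ 0.4348, -0.046 ]), array([ 0.9957,  1.0274, -0.9957, -1.0274]))
[249 239  13  19 185] (array([ 0.4268, -0.2493]), array([ 0.5488,  0.7227, -0.5488, -0.7227]))
[292 197  11  18 161] (array([ 0.4326, -0.0451]), array([ 0.7621,  0.6105, -0.7621, -0.6105]))
```

Call:
send_rows --pt "20 1 5 0 0 0" --pt "55 1 5 0 0 0" --pt "95 1 5 0 0 0" --pt "130 1 5 0 0 0" --pt "155 1 5 0 0 0" --pt "170 1 5 0 0 0" --pt "177 1 5 0 0 0" --pt "179 1 5 0 0 0" --pt "179 1 5 0 0 0" --pt "179 1 5 0 0 0" --claw 60

```text
clock: 3.1
tcp_pos: [0.4281, -0.2523, 0.022]
orientation: [0.501, 0.5, 0.5, -0.5]
wrist_force: [1.2, -0.3, 0.8]
finger_gap: 0.0596
```

Call:
send_rows --pt "0 0 0 0 0 0" --pt "0 0 0 0 0 0" --pt "0 0 0 0 0 0" --pt "0 0 0 0 0 0" --pt "0 0 0 0 0 0" --pt "-5 0 0 0 0 0" --pt "-20 0 0 0 0 0" --pt "-45 0 0 0 0 0" --pt "-75 0 0 0 0 0" --pt "-100 0 0 0 0 0" --claw 20 --newtons 40

```text
clock: 4.35
tcp_pos: [0.4278, -0.252, 0.1231]
orientation: [0.5, 0.5, 0.5, -0.5]
wrist_force: [-0.8, -0.1, -2.3]
finger_gap: 0.0266
```

```bash
python3 - <<'E'
from h import *
np.set_printoptions(precision=4,suppress=True)
p,R0,s=cur();print(p,s['finger_gap'],s['wrist_force'])
cam('wrist','w2.png')
E
```

```text
[ 0.4278 -0.252   0.1231] 0.02657118333249865 [-0.7845 -0.1311 -2.2871]
```

View pics/w2.png

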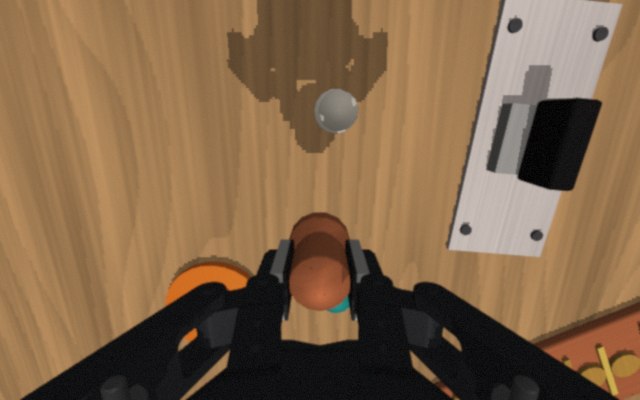

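```bash
python3 - <<'E'
from h import *
np.set_printoptions(precision=1,suppress=True)
print(delta([.578,.06,.23],np.radians(-14.1)))
E
```

```text
(array([-104.3,  149.4, -312.7]), array([14.1,  0.2, -0.3]))
```

Call:
send_rows --pt "-30 5 -10 0 0 0" --pt "-60 20 -40 2 0 0" --pt "-85 42 -85 4 0 0" --pt "-104 65 -132 6 0 0" --pt "-104 88 -180 8 0 0" --pt "-104 110 -228 10 0 0" --pt "-104 130 -272 12 0 0" --pt "-104 143 -300 14 0 0" --pt "-104 149 -313 14 0 0" --pt "-104 149 -313 14 0 0"

```text
clock: 5.65
tcp_pos: [0.5764, 0.0615, 0.2249]
orientation: [-0.436, -0.556, -0.436, 0.557]
wrist_force: [0.0, -0.5, -2.9]
finger_gap: 0.0268
```

```bash
python3 - <<'E'
from h import *
np.set_printoptions(precision=4,suppress=True)
p,R0,s=cur();print(p,s['finger_gap'],s['wrist_force'])
d=cam('wrist','w3.png')
for r in rails(d):print(r)
E
```

```text
[0.5764 0.0615 0.2249] 0.026766287465322336 [ 0.0278 -0.5168 -2.879 ]
```

View pics/w3.png

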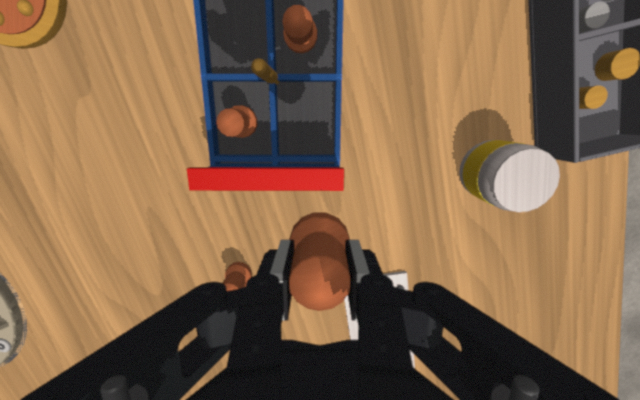

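```bash
python3 - <<'E'
from h import *
np.set_printoptions(precision=4,suppress=True)
d=cam('wrist');h=cv2.cvtColor(d['frame'],cv2.COLOR_BGR2HSV);print(h[180,[200,265,330]],h[110,235])
m=cv2.inRange(h,(0,215,90),(4,255,255));m|=cv2.inRange(h,(174,215,90),(179,255,255))
cs,_=cv2.findContours(m,0,1);c=max(cs,key=cv2.contourArea)
print(cv2.boundingRect(c),cv2.minAreaRect(np.array([ray(d,p,.09)[:2] for p in c[:,0]],np.float32)*1000))
# pin tip and jig walls end corners
for q in[(258,64)]:print('pin',ray(d,q,.098))
st,cc=copper(d,(215,100,258,140));print('f4',fitf(d,st,.01))
st,cc=copper(d,(278,3,322,55));print('f3',fitf(d,st,.01))
cv2.imwrite('pics/c2.png',cv2.resize(d['frame'][0:200,180:360],None,fx=3,fy=3,interpolation=cv2.INTER_CUBIC))
E
```

```text
[[  1 212 208]
 [  1 212 213]
 [  1 207 217]] [ 10 160 145]
(188, 168, 30, 20) ((472.2851257324219, 101.00724792480469), (18.449142456054688, 26.74358367919922), 76.05258178710938)
pin [0.5541 0.1819 0.098 ]
f4 (array([0.5049, 0.1455]), array([ 1.3189,  0.9607, -1.3189, -0.9607]))
f3 (array([0.5944, 0.2162]), array([ 1.0306,  1.3887, -1.0306, -1.3887]))
```

View pics/c2.png

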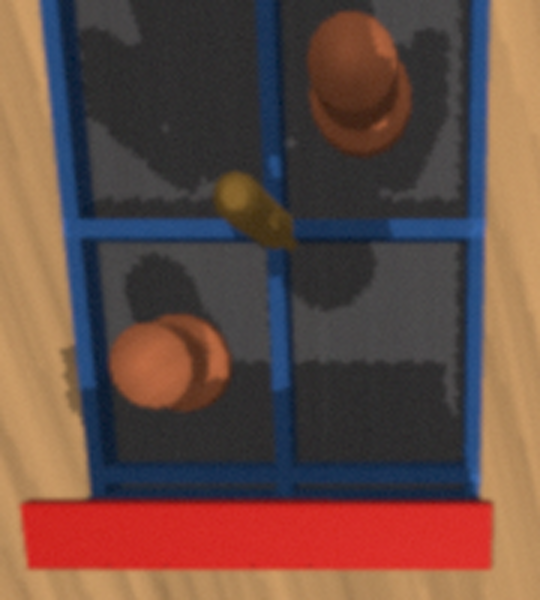

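```bash
python3 - <<'E'
from h import *
np.set_printoptions(precision=1,suppress=True)
print(delta([.578,.1305,.15],np.radians(-14.1)),cur()[0]*1000)
E
```

```text
(array([ 75.1, -15.1, -68.7]), array([0.1, 0. , 0. ])) [576.   60.3 225.1]
```

Call:
send_rows --pt "0 -3 -12 0 0 0" --pt "0 -7 -32 0 0 0" --pt "0 -11 -52 0 0 0" --pt "5 -15 -65 0 0 0" --pt "20 -15 -69 0 0 0" --pt "40 -15 -69 0 0 0" --pt "60 -15 -69 0 0 0" --pt "72 -15 -69 0 0 0" --pt "75 -15 -69 0 0 0" --pt "75 -15 -69 0 0 0"

```text
clock: 7.0
tcp_pos: [0.5788, 0.1316, 0.1504]
orientation: [0.435, 0.557, 0.435, -0.557]
wrist_force: [0.8, 0.1, -2.8]
finger_gap: 0.0268
```

```bash
python3 - <<'E'
from h import *
np.set_printoptions(precision=2,suppress=True)
print(delta([.578,.1305,.033],np.radians(-14.1)),cur()[0]*1000)
d=cam('wrist','w4.png')
E
```

```text
(array([117.41,  -0.53,   1.24]), array([ 0.11,  0.  , -0.01])) [578.78 131.59 150.41]
```

View pics/w4.png

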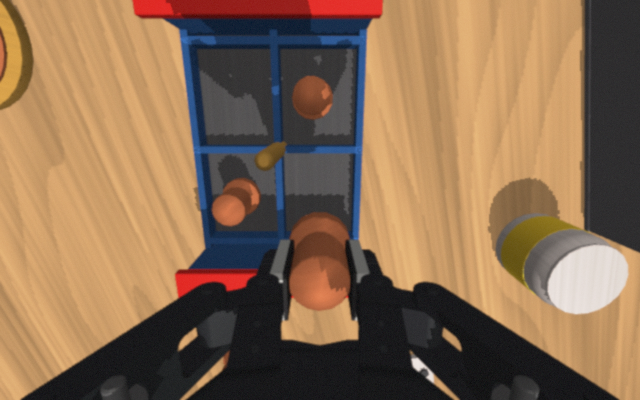

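Call:
send_rows --pt "12 0 0 0 0 0" --pt "32 0 1 0 0 0" --pt "55 0 1 0 0 0" --pt "78 0 1 0 0 0" --pt "96 0 1 0 0 0" --pt "108 0 1 0 0 0" --pt "114 0 1 0 0 0" --pt "116 0 1 0 0 0" --pt "117 0 1 0 0 0" --pt "117 0 1 0 0 0"

```text
clock: 8.3
tcp_pos: [0.5788, 0.1307, 0.0338]
orientation: [0.436, 0.557, 0.435, -0.557]
wrist_force: [0.7, -0.9, -3.0]
finger_gap: 0.0265
```

```bash
python3 - <<'E'
from h import *
np.set_printoptions(precision=2,suppress=True)
p,_,s=cur();print(p*1000,s['wrist_force'])
d=cam('scene');cv2.imwrite('pics/s1.png',cv2.resize(d['frame'][110:230,300:450],None,fx=4,fy=4,interpolation=cv2.INTER_CUBIC))
E
```

```text
[578.8  130.75  33.78] [ 0.71 -0.92 -3.01]
```

View pics/s1.png

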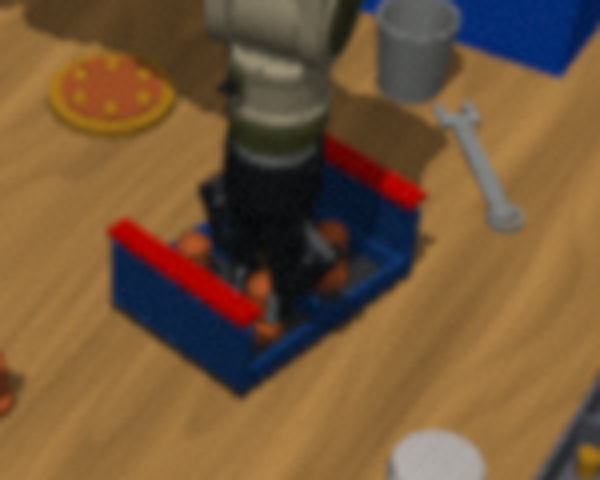

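Call:
send_rows --pt "0.5 0 0 0 0 0" --pt "1 0 0 0 0 0" --pt "1.5 0 0 0 0 0" --pt "2 0 0 0 0 0" --pt "2 0 0 0 0 0" --pt "2 0 0 0 0 0" --pt "2 0 0 0 0 0" --pt "2 0 0 0 0 0" --pt "2 0 0 0 0 0" --pt "2 0 0 0 0 0"

```text
clock: 9.6
tcp_pos: [0.5785, 0.1307, 0.0318]
orientation: [0.436, 0.557, 0.435, -0.557]
wrist_force: [-2.7, -0.5, 5.4]
finger_gap: 0.0262
```

Call:
send_rows --pt "0 0 0 0 0 0" --pt "0 0 0 0 0 0" --pt "0 0 0 0 0 0" --pt "0 0 0 0 0 0" --pt "-4 0 0 0 0 0" --pt "-14 0 0 0 0 0" --pt "-34 0 0 0 0 0" --pt "-64 0 0 0 0 0" --pt "-100 0 0 0 0 0" --pt "-130 0 0 0 0 0" --claw 44

```text
clock: 10.85
tcp_pos: [0.5788, 0.1307, 0.1637]
orientation: [0.436, 0.558, 0.435, -0.557]
wrist_force: [0.6, -0.2, 0.0]
finger_gap: 0.0441
```

```bash
python3 - <<'E'
from h import *
np.set_printoptions(precision=2,suppress=True)
p,_,s=cur();print(p*1000,s['wrist_force'])
print(delta([.434,-.0455,.17],0))
d=cam('wrist','w5.png')
E
```

```text
[578.77 130.74 163.68] [ 0.6  -0.25  0.04]
(array([ -6.61, -97.87, 206.  ]), array([-13.99,  -0.02,  -0.11]))
```

View pics/w5.png

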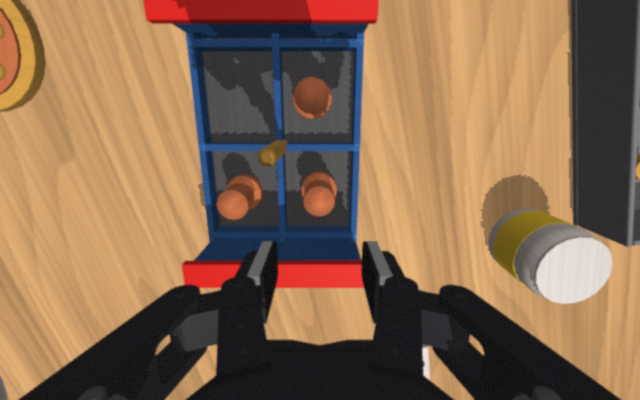

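The finial stands upright in cell_b (319,195). Next is the second one.

Call:
send_rows --pt "-15 -5 10 0 0 0" --pt "-30 -17 35 -2 0 0" --pt "-36 -32 68 -5 0 0" --pt "-36 -48 102 -8 0 0" --pt "-36 -64 136 -11 0 0" --pt "-36 -79 168 -14 0 0" --pt "-36 -91 192 -14 0 0" --pt "-36 -98 206 -14 0 0" --pt "-36 -98 206 -14 0 0" --pt "-36 -98 206 -14 0 0" --claw 60

```text
clock: 12.15
tcp_pos: [0.4339, -0.0452, 0.1973]
orientation: [0.5, 0.5, 0.5, -0.5]
wrist_force: [0.7, -0.2, 1.0]
finger_gap: 0.0598
```

```bash
python3 - <<'E'
from h import *
np.set_printoptions(precision=4,suppress=True)
p,_,s=cur();print(p*1000)
d=cam('wrist','w6.png');st,c=copper(d,(280,130,370,230));xy,e=fitf(d,st);print(st,xy,e)
print(delta([xy[0],xy[1],.021],0))
E
```

```text
[433.9351 -45.2446 197.3369]
[305 165  31  39 950] [ 0.4356 -0.0469] [ 0.7851  0.3321 -0.7851 -0.3321]
(array([176.27  ,   1.5386,   1.7973]), array([ 0.0539, -0.0058, -0.0135]))
```

View pics/w6.png

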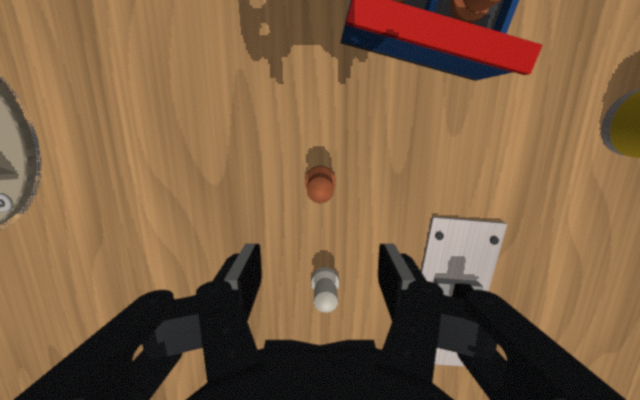

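Copper finial at (320,184), isolated and under the jaws.

Call:
send_rows --pt "20 1 2 0 0 0" --pt "55 1 2 0 0 0" --pt "95 1 2 0 0 0" --pt "130 1 2 0 0 0" --pt "153 1 2 0 0 0" --pt "168 1 2 0 0 0" --pt "174 1 2 0 0 0" --pt "175 1 2 0 0 0" --pt "175 1 2 0 0 0" --pt "175 1 2 0 0 0" --claw 60

```text
clock: 13.45
tcp_pos: [0.4351, -0.0476, 0.0229]
orientation: [0.5, 0.5, 0.5, -0.5]
wrist_force: [0.2, 0.1, 0.5]
finger_gap: 0.0598
```

Call:
send_rows --pt "0 0 0 0 0 0" --pt "0 0 0 0 0 0" --pt "0 0 0 0 0 0" --pt "0 0 0 0 0 0" --pt "0 0 0 0 0 0" --pt "-5 0 0 0 0 0" --pt "-20 0 0 0 0 0" --pt "-50 0 0 0 0 0" --pt "-95 0 0 0 0 0" --pt "-140 0 0 0 0 0" --claw 20 --newtons 40

```text
clock: 14.7
tcp_pos: [0.4338, -0.0473, 0.1633]
orientation: [0.5, 0.5, 0.5, -0.5]
wrist_force: [1.2, -0.7, -2.3]
finger_gap: 0.0268
```

```bash
python3 - <<'E'
from h import *
np.set_printoptions(precision=2,suppress=True)
p,_,s=cur();print(p*1000,s['finger_gap'],s['wrist_force'])
print(delta([.5293,.232,.21],np.radians(-14.1)))
E
```

```text
[433.83 -47.32 163.28] 0.026772519651160724 [ 1.23 -0.71 -2.33]
(array([ -46.74,   95.49, -279.31]), array([14.11, -0.01,  0.07]))
```

Call:
send_rows --pt "-15 4 -10 0 0 0" --pt "-35 14 -40 2 0 0" --pt "-46 29 -85 5 0 0" --pt "-46 44 -130 8 0 0" --pt "-46 60 -175 11 0 0" --pt "-46 74 -217 14 0 0" --pt "-46 86 -253 14 0 0" --pt "-46 94 -274 14 0 0" --pt "-46 95 -279 14 0 0" --pt "-46 95 -279 14 0 0"

```text
clock: 15.95
tcp_pos: [0.5289, 0.2313, 0.2078]
orientation: [-0.435, -0.557, -0.436, 0.558]
wrist_force: [0.1, 0.4, -2.1]
finger_gap: 0.0262
```

```bash
python3 - <<'E'
from h import *
np.set_printoptions(precision=2,suppress=True)
p,_,s=cur();print(p*1000,s['finger_gap'],s['wrist_force'])
print(delta([.5293,.232,.034],np.radians(-14.1)))
d=cam('wrist','w7.png')
E
```

```text
[528.91 231.31 207.79] 0.026247037552767312 [ 0.1   0.42 -2.1 ]
(array([173.78,   0.39,  -0.94]), array([0.14, 0.06, 0.06]))
```

View pics/w7.png

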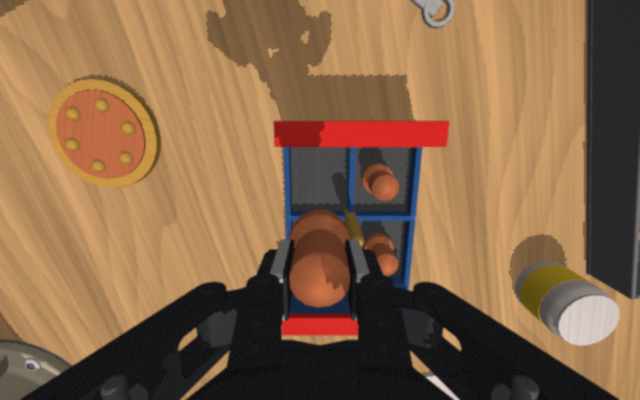

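Call:
send_rows --pt "15 0 -1 0 0 0" --pt "45 0 -1 0 0 0" --pt "80 0 -1 0 0 0" --pt "115 0 -1 0 0 0" --pt "143 0 -1 0 0 0" --pt "162 0 -1 0 0 0" --pt "170 0 -1 0 0 0" --pt "173 0 -1 0 0 0" --pt "174 0 -1 0 0 0" --pt "174 0 -1 0 0 0"

```text
clock: 17.25
tcp_pos: [0.5303, 0.2326, 0.035]
orientation: [0.436, 0.558, 0.435, -0.557]
wrist_force: [0.1, 0.5, -2.4]
finger_gap: 0.0262
```

Call:
send_rows --pt "0.5 0 0 0 0 0" --pt "1 0 0 0 0 0" --pt "1.5 0 0 0 0 0" --pt "2 0 0 0 0 0" --pt "2.5 0 0 0 0 0" --pt "2.5 0 0 0 0 0" --pt "2.5 0 0 0 0 0" --pt "2.5 0 0 0 0 0" --pt "2.5 0 0 0 0 0" --pt "2.5 0 0 0 0 0"

```text
clock: 18.5
tcp_pos: [0.5297, 0.2326, 0.0328]
orientation: [0.436, 0.557, 0.435, -0.557]
wrist_force: [-3.0, -0.6, 5.6]
finger_gap: 0.0263
```

Call:
send_rows --pt "0 0 0 0 0 0" --pt "0 0 0 0 0 0" --pt "0 0 0 0 0 0" --pt "0 0 0 0 0 0" --pt "-4 0 0 0 0 0" --pt "-14 0 0 0 0 0" --pt "-34 0 0 0 0 0" --pt "-64 0 0 0 0 0" --pt "-100 0 0 0 0 0" --pt "-140 0 0 0 0 0" --claw 44

```text
clock: 19.75
tcp_pos: [0.5295, 0.2325, 0.1735]
orientation: [0.435, 0.557, 0.435, -0.557]
wrist_force: [-0.6, -0.1, 0.2]
finger_gap: 0.0438
```

```bash
python3 - <<'E'
from h import *
np.set_printoptions(precision=2,suppress=True)
p,_,s=cur();print(p*1000,s['wrist_force'])
# cover: grip center (604.5,-199.5), y axis at 85 deg -> jaws along cover x: yaw -5
print(delta([.604,-.20,.25],np.radians(-5)))
d=cam('wrist','w8.png')
E
```

```text
[529.47 232.45 173.46] [-0.55 -0.13  0.23]
(array([-76.5 , 176.84, 401.63]), array([-8.98,  0.  , -0.01]))
```

View pics/w8.png

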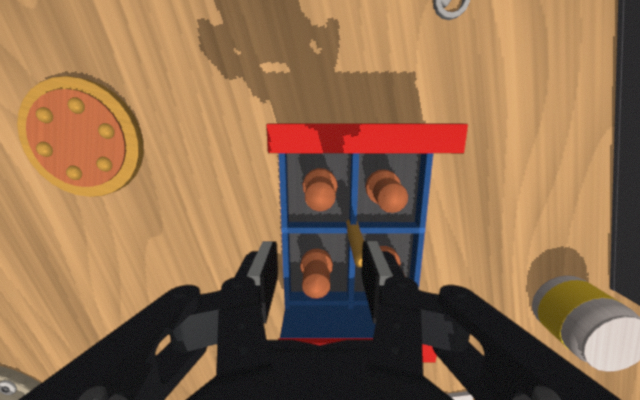

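Call:
send_rows --pt "-20 5 12 0 0 0" --pt "-45 28 60 -1 0 0" --pt "-65 54 120 -2 0 0" --pt "-76 80 178 -3 0 0" --pt "-76 106 236 -5 0 0" --pt "-76 132 295 -6 0 0" --pt "-76 158 354 -7 0 0" --pt "-76 175 412 -8 0 0" --pt "-76 180 460 -9 0 0" --pt "-76 180 490 -9 0 0" --claw 50

```text
clock: 21.05
tcp_pos: [0.5854, -0.2899, 0.2479]
orientation: [-0.477, -0.522, -0.477, 0.522]
wrist_force: [-0.1, 0.9, -0.3]
finger_gap: 0.05
```

```bash
python3 - <<'E'
from h import *
np.set_printoptions(precision=2,suppress=True)
p,_,s=cur();print(p*1000,s['qvel'])
d=cam('wrist','w9.png')
d=cam('top');cv2.imwrite('pics/t9.png',cv2.resize(d['frame'][160:260,225:425],None,fx=4,fy=4,interpolation=cv2.INTER_CUBIC))
E
```

```text
[ 585.38 -289.88  247.86] [-0.33  0.08  0.13  0.06  0.01 -0.34]
```

View pics/w9.png

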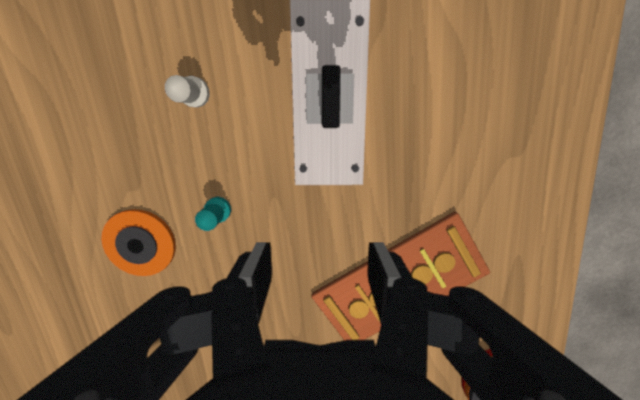

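```bash
python3 - <<'E'
from h import *
np.set_printoptions(precision=2,suppress=True)
d=cam('wrist','w10.png');f=d['frame'];h=cv2.cvtColor(f,cv2.COLOR_BGR2HSV);p,R0,s=cur();print(p*1000,s['qvel'])
m=cv2.inRange(h,(0,0,0),(179,255,60));mm=np.zeros_like(m);mm[50:145,305:360]=m[50:145,305:360]
mm=cv2.morphologyEx(mm,cv2.MORPH_OPEN,np.ones((5,5)))
c=max(cv2.findContours(mm,0,1)[0],key=cv2.contourArea)
print(cv2.boundingRect(c));print(cv2.minAreaRect(np.array([ray(d,q,.058)[:2] for q in c[:,0]],np.float32)*1000))
# block
# plate edges: per row leftmost/rightmost white-ish
L=[];Rr=[]
w=cv2.inRange(h,(0,0,110),(179,45,255))
for r in range(20,180,3):
    xs=np.where(w[r,270:400])[0]+270
    if len(xs)>20: L.append(ray(d,(xs[0]-.5,r),.006)[:2]*1000);Rr.append(ray(d,(xs[-1]+.5,r),.006)[:2]*1000)
for E in(L,Rr):
    v=cv2.fitLine(np.array(E,np.float32),cv2.DIST_HUBER,0,.01,.01).ravel();print(v,np.degrees(np.arctan2(v[1],v[0])))
# bottom edge
B=[]
for x in range(302,360,4):
    ys=np.where(w[150:200,x])[0]+150;B.append(ray(d,(x,ys[-1]+.5),.006)[:2]*1000)
v=cv2.fitLine(np.array(B,np.float32),cv2.DIST_HUBER,0,.01,.01).ravel();print(v)
cv2.imwrite('pics/c10.png',cv2.resize(f[0:200,260:400],None,fx=3,fy=3,interpolation=cv2.INTER_CUBIC))
E
```

```text
[ 585.35 -288.16  247.92] [ 0.05 -0.01 -0.01  0.    0.01  0.01]
(322, 65, 18, 62)
((605.9651489257812, -201.51641845703125), (60.986690521240234, 18.33805274963379), 84.89728546142578)
[   0.08    1.    562.62 -188.59] 85.17017
[   0.09    1.    650.62 -207.43] 85.092735
[   1.     -0.09  598.49 -307.65]
```

View pics/c10.png

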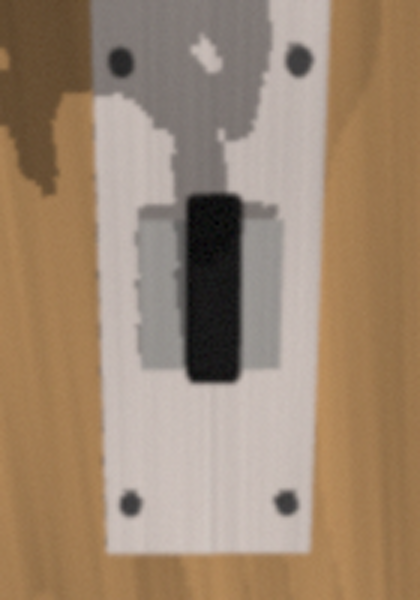

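```bash
python3 - <<'E'
from h import *
np.set_printoptions(precision=2,suppress=True)
print(delta([.6062,-.2013,.1],np.radians(-4.9)))
E
```

```text
(array([147.92,  12.93, -88.38]), array([-0.26, -0.  , -0.01]))
```

Call:
send_rows --pt "5 3 -15 0 0 0" --pt "15 7 -40 0 0 0" --pt "35 11 -68 0 0 0" --pt "60 13 -84 0 0 0" --pt "90 13 -88 0 0 0" --pt "118 13 -88 0 0 0" --pt "138 13 -88 0 0 0" --pt "146 13 -88 0 0 0" --pt "148 13 -88 0 0 0" --pt "148 13 -88 0 0 0" --claw 50

```text
clock: 22.45
tcp_pos: [0.6071, -0.1995, 0.1007]
orientation: [0.478, 0.521, 0.478, -0.521]
wrist_force: [0.5, -0.8, 0.6]
finger_gap: 0.0501
```

```bash
python3 - <<'E'
from h import *
np.set_printoptions(precision=2,suppress=True)
print(delta([.6062,-.2013,.027],np.radians(-4.9)))
cam('wrist','w11.png')
E
```

```text
(array([73.72, -0.89,  1.82]), array([-0.04,  0.03, -0.08]))
```

View pics/w11.png

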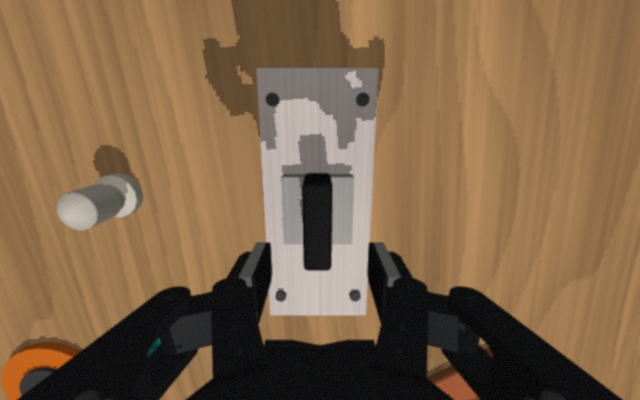

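Call:
send_rows --pt "8 0 1 0 0 0" --pt "22 0 2 0 0 0" --pt "38 -1 2 0 0 0" --pt "52 -1 2 0 0 0" --pt "62 -1 2 0 0 0" --pt "69 -1 2 0 0 0" --pt "72 -1 2 0 0 0" --pt "73 -1 2 0 0 0" --pt "73 -1 2 0 0 0" --pt "73 -1 2 0 0 0"

```text
clock: 23.75
tcp_pos: [0.6056, -0.202, 0.0273]
orientation: [0.478, 0.521, 0.477, -0.521]
wrist_force: [-0.4, -0.0, 1.0]
finger_gap: 0.0497
```

Call:
send_rows --pt "0 0 0 0 0 0" --pt "0 0 0 0 0 0" --pt "0 0 0 0 0 0" --pt "0 0 0 0 0 0" --pt "0 0 0 0 0 0" --pt "0 0 0 0 0 0" --pt "0 0 0 0 0 0" --pt "0 0 0 0 0 0" --pt "0 0 0 0 0 0" --pt "0 0 0 0 0 0" --claw 10 --newtons 100

```text
clock: 25.0
tcp_pos: [0.6056, -0.202, 0.0272]
orientation: [0.478, 0.521, 0.478, -0.521]
wrist_force: [-0.3, -0.1, 5.4]
finger_gap: 0.0189
```

```bash
python3 - <<'E'
from h import *
np.set_printoptions(precision=2,suppress=True)
p,R0,s=cur();print(p*1000,s['finger_gap'],s['wrist_force'],s['ft_torque'])
cam('wrist','w12.png')
E
```

```text
[ 605.6  -201.97   27.23] 0.018854834335297287 [-0.26 -0.12  5.37] [0.05 0.19 0.04]
```

View pics/w12.png

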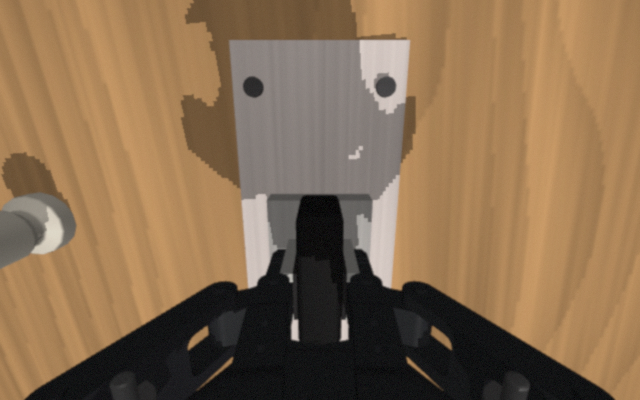

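```bash
python3 - <<'E'
from h import *
np.set_printoptions(precision=2,suppress=True)
d=cam('wrist');f=d['frame'];p,R0,s=cur()
g=cv2.cvtColor(f,cv2.COLOR_BGR2HSV)
w=cv2.inRange(g,(0,0,60),(179,60,255))
T=[];L=[];Q=[]
for x in range(240,400,5):
    ys=np.where(w[:100,x])[0]; T.append(ray(d,(x,ys[0]-.5),.006)[:2]*1000)
v=cv2.fitLine(np.array(T,np.float32),cv2.DIST_HUBER,0,.01,.01).ravel();print('far',v)
for r in range(50,180,4):
    xs=np.where(w[r,210:430])[0]+210;L.append(ray(d,(xs[0]-.5,r),.006)[:2]*1000);Q.append(ray(d,(xs[-1]+.5,r),.006)[:2]*1000)
vl=cv2.fitLine(np.array(L,np.float32),cv2.DIST_HUBER,0,.01,.01).ravel();vr=cv2.fitLine(np.array(Q,np.float32),cv2.DIST_HUBER,0,.01,.01).ravel();print(vl,vr)
# centre in tool axes
th=np.arctan2(vl[1]+vr[1],vl[0]+vr[0]);yv=np.array([np.cos(th),np.sin(th)]);yv*=np.sign(yv[1]);xv=np.array([yv[1],-yv[0]])
cx=(vl[2:]@xv+vr[2:]@xv)/2;cy=v[2:]@yv-107;C=cx*xv+cy*yv;print(np.degrees(th),C,'minus tcp',C-p[:2]*1000, 'width',vr[2:]@xv-vl[2:]@xv, 'tool yaw',np.degrees(np.arctan2(R0[1,1],R0[0,1])))
E
```

```text
far [  1.    -0.09 609.43 -94.6 ]
[   0.08    1.    567.89 -122.88] [   0.09    1.    656.97 -136.4 ]
84.93131 [ 606.04 -201.72] minus tcp [0.42 0.27] width 89.93353 tool yaw -4.984265836893151
```

Call:
send_rows --pt "-2 0 0 0 0 0" --pt "-6 0 0 0 0 0" --pt "-12 0 0 0 0 0" --pt "-25 0 0 0 0 0" --pt "-45 0 0 0 0 0" --pt "-70 0 0 0 0 0" --pt "-95 0 0 0 0 0" --pt "-120 0 0 0 0 0" --pt "-140 0 0 0 0 0" --pt "-150 0 0 0 0 0"

```text
clock: 26.35
tcp_pos: [0.606, -0.2021, 0.1791]
orientation: [0.479, 0.522, 0.477, -0.521]
wrist_force: [-0.1, 0.2, -4.0]
finger_gap: 0.0189
```

```bash
python3 - <<'E'
from h import *
np.set_printoptions(precision=2,suppress=True)
p,R0,s=cur();print(p*1000,s['finger_gap'],s['wrist_force'],s['ft_torque'])
print(delta([.5538,.1815,.22],np.radians(-14.1)))
d=cam('wrist','w13.png')
d=cam('scene');cv2.imwrite('pics/s2.png',cv2.resize(d['frame'][120:320,200:440],None,fx=3,fy=3))
E
```

```text
[ 606.02 -202.15  179.07] 0.018877876005961546 [-0.07  0.22 -4.02] [ 0.05 -0.04  0.01]
(array([ -41.58,  -85.24, -377.62]), array([ 9.12,  0.05, -0.16]))
```

View pics/s2.png

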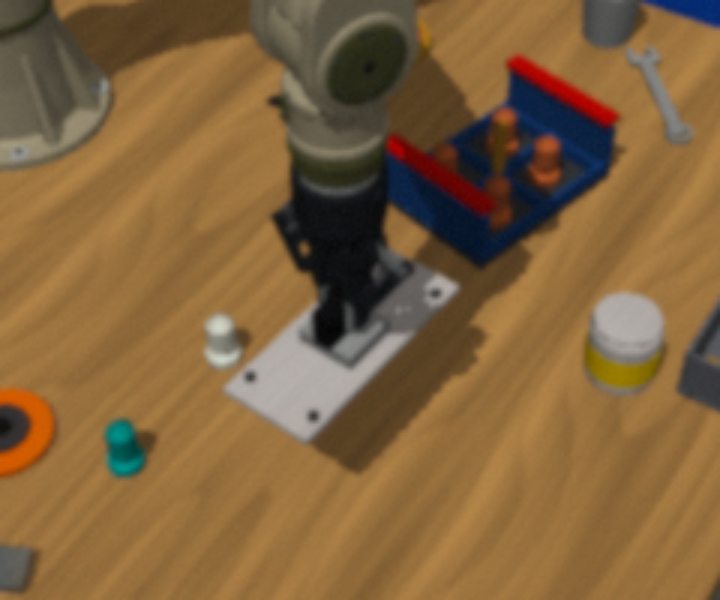

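View pics/w13.png

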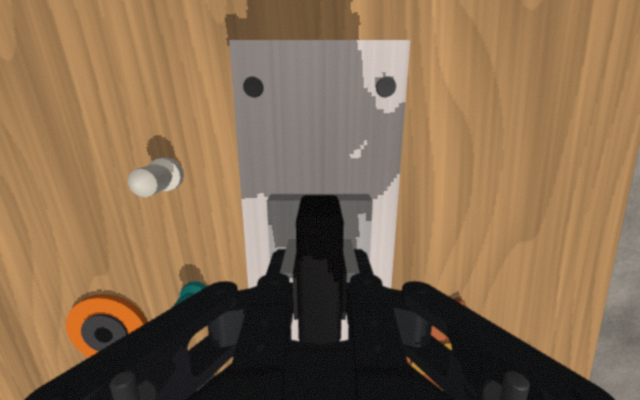

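Call:
send_rows --pt "-20 -3 -12 0 0 0" --pt "-38 -12 -50 1 0 0" --pt "-42 -24 -104 3 0 0" --pt "-42 -37 -162 4 0 0" --pt "-42 -50 -220 5 0 0" --pt "-42 -62 -276 7 0 0" --pt "-42 -73 -325 8 0 0" --pt "-42 -81 -360 9 0 0" --pt "-42 -85 -378 9 0 0" --pt "-42 -85 -378 9 0 0"

```text
clock: 27.7
tcp_pos: [0.553, 0.1829, 0.218]
orientation: [-0.436, -0.556, -0.436, 0.557]
wrist_force: [0.2, -0.3, -5.0]
finger_gap: 0.0183
```

```bash
python3 - <<'E'
from h import *
np.set_printoptions(precision=2,suppress=True)
d=cam('wrist','w14.png')
p,R0,s=cur();print(p*1000,s['finger_gap'],s['wrist_force'],s['qvel'])
print(delta([.5535,.1812,.14],np.radians(-14.1)))
d=cam('top');cv2.imwrite('pics/t14.png',cv2.resize(d['frame'][140:260,200:360],None,fx=4,fy=4,interpolation=cv2.INTER_CUBIC))
E
```

```text
[553.31 181.94 218.16] 0.018556545730790065 [ 0.1  -0.29 -4.48] [-0.02 -0.    0.   -0.   -0.   -0.  ]
(array([78.16,  0.41,  0.58]), array([0.16, 0.06, 0.03]))
```

View pics/w14.png

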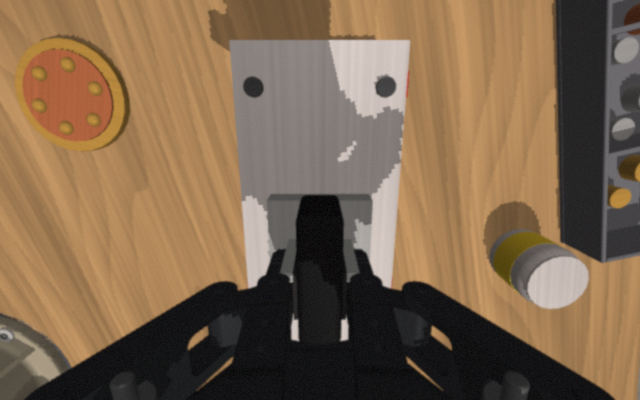

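View pics/t14.png

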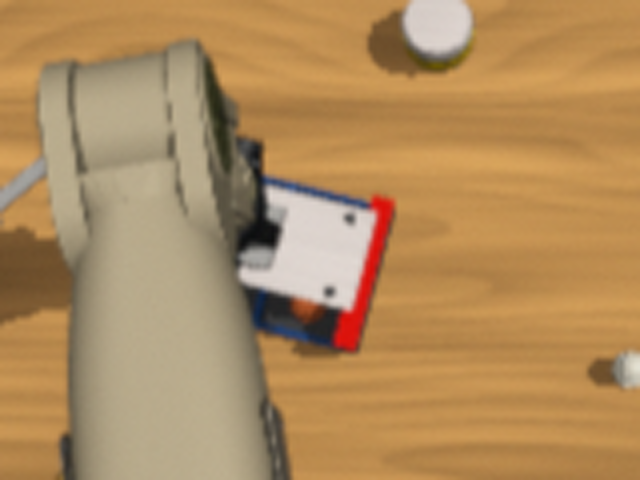

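Call:
send_rows --pt "8 0 0 0 0 0" --pt "20 0 0 0 0 0" --pt "34 0 0.5 0 0 0" --pt "48 0 0.5 0 0 0" --pt "60 0 0.5 0 0 0" --pt "69 0 0.5 0 0 0" --pt "75 0 0.5 0 0 0" --pt "78 0 0.5 0 0 0" --pt "78 0 0.5 0 0 0" --pt "78 0 0.5 0 0 0"

```text
clock: 29.05
tcp_pos: [0.5537, 0.1817, 0.1412]
orientation: [0.436, 0.557, 0.435, -0.557]
wrist_force: [-0.2, 0.3, -4.4]
finger_gap: 0.0184
```

```bash
python3 - <<'E'
from h import *
np.set_printoptions(precision=2,suppress=True)
p,R0,s=cur();print(p*1000,s['finger_gap'],s['wrist_force'],s['qvel'])
print(delta([.5535,.1812,.125],np.radians(-14.1)))
d=cam('wrist','w15.png')
h=cv2.cvtColor(d['frame'],cv2.COLOR_BGR2HSV);m=cv2.inRange(h,(0,190,60),(3,255,255));m[120:]=0
ps=np.argwhere(m)
if len(ps)>10: print(ps.min(0),ps.max(0))
d=cam('scene');cv2.imwrite('pics/s15.png',cv2.resize(d['frame'][110:230,300:450],None,fx=5,fy=5,interpolation=cv2.INTER_CUBIC))
E
```

```text
[553.72 181.72 141.2 ] 0.018394331582212955 [-0.18  0.29 -4.44] [ 0. -0.  0.  0. -0.  0.]
(array([16.2 , -0.1 ,  0.56]), array([ 0.12, -0.01, -0.05]))
[ 51 194] [ 88 442]
```

View pics/w15.png

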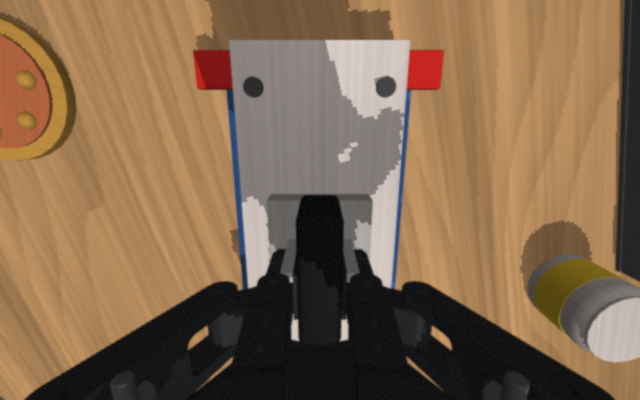

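View pics/s15.png

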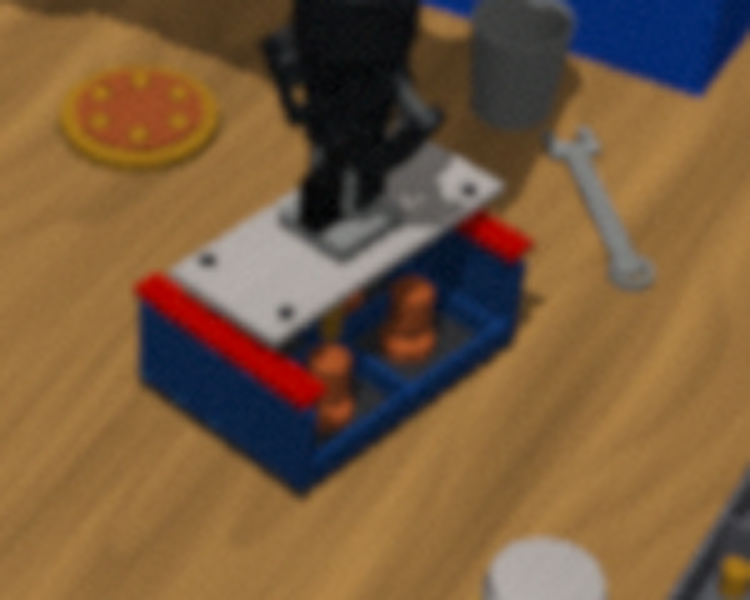

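```bash
python3 - <<'E'
from h import *
np.set_printoptions(precision=2,suppress=True)
d=cam('wrist');h=cv2.cvtColor(d['frame'],cv2.COLOR_BGR2HSV);m=cv2.inRange(h,(0,190,60),(3,255,255));m[120:]=0
W=np.array([ray(d,q[::-1],.09)[:2] for q in np.argwhere(m)],np.float32)*1000
r=cv2.minAreaRect(W);print(r);a=np.radians(r[2]) 
a=min([a,a+np.pi/2,a-np.pi/2],key=lambda t:abs(t-np.radians(76)))
y=np.array([np.cos(a),np.sin(a)]);print('jig centre',np.array(r[0])-98.5*y,np.degrees(a))
p,R0,s=cur();q=ray(d,(320,40),.12)[:2]*1000;print('plate far edge along y rel tcp',(q-p[:2]*1000)@y)
E
```

```text
((577.3810424804688, 276.62847900390625), (21.114503860473633, 148.24066162109375), 76.03553771972656)
jig centre [553.61 181.04] 76.03553771972656
plate far edge along y rel tcp 107.18224757495256
```

Call:
send_rows --pt "1 0 0.7 0 0 0" --pt "4 0 0.7 0 0 0" --pt "7 0 0.7 0 0 0" --pt "10 0 0.7 0 0 0" --pt "13 0 0.7 0 0 0" --pt "16 0 0.7 0 0 0" --pt "18 0 0.7 0 0 0" --pt "20 0 0.7 0 0 0" --pt "21 0 0.7 0 0 0" --pt "21 0 0.7 0 0 0"

```text
clock: 30.45
tcp_pos: [0.5532, 0.1809, 0.1197]
orientation: [-0.435, -0.557, -0.435, 0.557]
wrist_force: [0.1, 0.4, -4.2]
finger_gap: 0.0189
```

```bash
python3 - <<'E'
from h import *
np.set_printoptions(precision=2,suppress=True)
p,R0,s=cur();print(p*1000,s['finger_gap'],s['wrist_force'],s['ft_torque'])
d=cam('scene');cv2.imwrite('pics/s16.png',cv2.resize(d['frame'][110:230,300:450],None,fx=5,fy=5,interpolation=cv2.INTER_CUBIC))
E
```

```text
[553.18 180.93 119.72] 0.018903150276146377 [ 0.07  0.44 -4.2 ] [ 0.07  0.02 -0.  ]
```

View pics/s16.png

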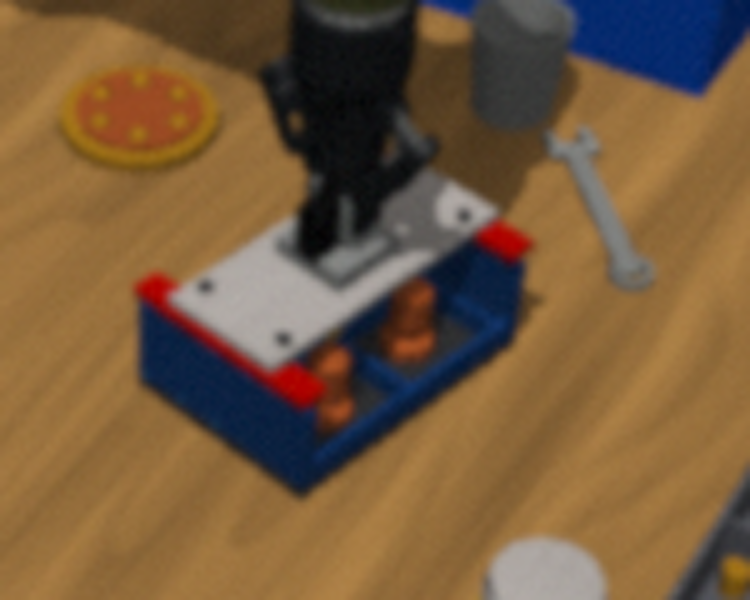

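Underside is about 6 mm below the pin tip with no contact force, so the pin is in the hole. Pressing.

Call:
send_rows --pt "1 0 0 0 0 0" --pt "2 0 0 0 0 0" --pt "3 0 0 0 0 0" --pt "4 0 0 0 0 0" --pt "5 0 0 0 0 0" --pt "6 0 0 0 0 0" --pt "7 0 0 0 0 0" --pt "8 0 0 0 0 0" --pt "9 0 0 0 0 0" --pt "9 0 0 0 0 0"

```text
clock: 31.75
tcp_pos: [0.5533, 0.1809, 0.1113]
orientation: [0.436, 0.557, 0.435, -0.557]
wrist_force: [-3.6, -1.2, 6.5]
finger_gap: 0.0184
```

Call:
send_rows --pt "0.5 0 0 0 0 0" --pt "1 0 0 0 0 0" --pt "1.5 0 0 0 0 0" --pt "2 0 0 0 0 0" --pt "2.5 0 0 0 0 0" --pt "3 0 0 0 0 0" --pt "3 0 0 0 0 0" --pt "3 0 0 0 0 0" --pt "3 0 0 0 0 0" --pt "3 0 0 0 0 0"

```text
clock: 33.0
tcp_pos: [0.5533, 0.181, 0.1092]
orientation: [0.436, 0.557, 0.435, -0.557]
wrist_force: [-5.4, -2.2, 11.2]
finger_gap: 0.0184
```

```bash
python3 - <<'E'
from h import *
np.set_printoptions(precision=2,suppress=True)
p,R0,s=cur();print(p*1000,s['finger_gap'],s['wrist_force'],s['ft_torque'])
cam('wrist','w17.png')
d=cam('scene');cv2.imwrite('pics/s17.png',cv2.resize(d['frame'][110:230,300:450],None,fx=5,fy=5,interpolation=cv2.INTER_CUBIC))
E
```

```text
[553.29 180.97 109.2 ] 0.018436589338685555 [-5.42 -2.19 11.19] [-0.23  1.23 -0.08]
```

View pics/s17.png

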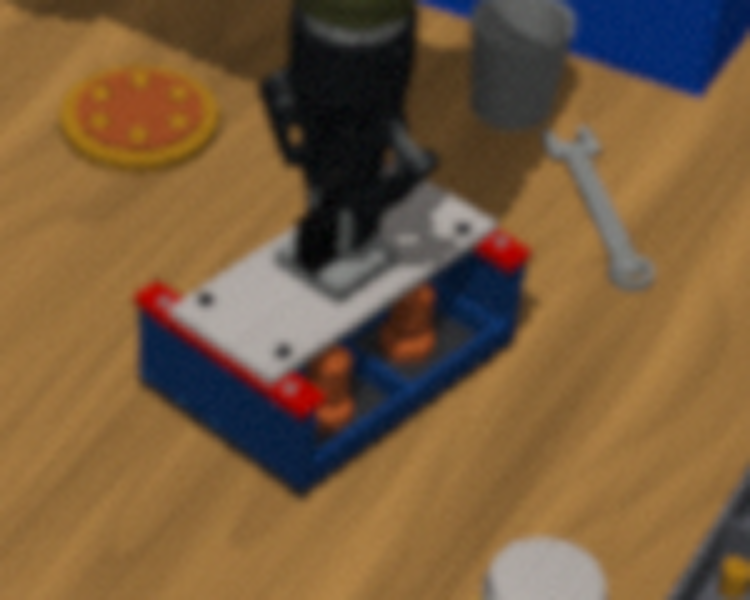

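View pics/w17.png

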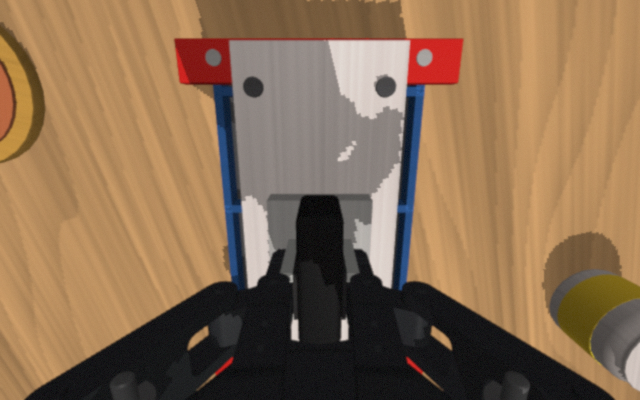

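Call:
send_rows --pt "0.5 0 0 0 0 0" --pt "1 0 0 0 0 0" --pt "1.5 0 0 0 0 0" --pt "1.5 0 0 0 0 0" --pt "1.5 0 0 0 0 0" --pt "1.5 0 0 0 0 0" --pt "1.5 0 0 0 0 0" --pt "1.5 0 0 0 0 0" --pt "1.5 0 0 0 0 0" --pt "1.5 0 0 0 0 0"

```text
clock: 34.35
tcp_pos: [0.5534, 0.181, 0.1092]
orientation: [0.436, 0.558, 0.435, -0.557]
wrist_force: [-8.9, -1.8, 20.0]
finger_gap: 0.0185
```

```bash
python3 - <<'E'
from h import *
np.set_printoptions(precision=4,suppress=True)
p,R0,s=cur();print(p,s['wrist_force'],s['qvel'],'tilt',np.degrees(np.arccos(-R0[2,0])),'yaw',np.degrees(np.arctan2(R0[1,1],R0[0,1])))
job.hand_in()
E
```

```text
[0.5534 0.181  0.1092] [-8.8837 -1.7966 19.9834] [-0.0005 -0.0002 -0.0007  0.0015  0.      0.0014] tilt 0.12404739780365612 yaw -13.981029904690068
the job is handed in; nothing more can be done
```

I stood both loose copper finials upright in the two empty cells. I then set the cover over the pin by its grip, pressed it down to the stop and handed the job in still holding it, at about 34 s of the 72 s allowed. The hand-in gives no verdict, so these are my own last checks:

- **Finials:** the wrist view after the second release showed all four upright in their cells and none touched by the gripper. Once the cover was on, only the two on the visible side could be checked, and they still stood.
- **Pin:** the underside reached about 6 mm below the pin tip with no contact force, so the hole went over the pin. At the end the measured TCP was 0.4 mm from the last estimate of the jig centre, and the cover centre is within about 0.5 mm of the TCP.
- **Pressed down:** the TCP stayed at 109.2 mm when I pushed further, which puts the underside at about 82 mm, where the rails are fully down. The upward force on the tool was 20 N and the arm was still.
- **Level and square:** the tool was tilted 0.1° and its yaw was −14.0°, against a measured jig turn of about −14.0°.
- **Disagreements:** a sideways force of about 9 N showed at full press, but nothing moved. Jig-centre estimates from the different cameras differed by about 2 mm; I went by the close wrist views, which agreed to within 1 mm.
- **Not checked:** I did not measure the bystanders again at the end. The arm touched none of them as far as the views showed.

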